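Return three bottles to the spill trays of their size

TASK

The three bottles standing in the metal spill trays have been put back in each other's trays. Put each in the middle of the tray of its own size - the small dropper bottle in the small round tray, the medium amber bottle in the square tray, the large white bottle in the large six-sided tray - parking one bottle for a while on the bare white tile to free the first tray, and leave all three standing. Keep the bottles upright throughout and leave the mortar, the crucible and the rubber stopper where they stand.

Things in the scene. Friction and masses are not known exactly. Their poses are not given: they have to be found in the camera images.
- dropper_bottle: the small brown dropper bottle with a tall black cap, 85 mm high; body 34 mm in diameter up to about 45 mm, cap 25 mm in diameter from 57 to 85 mm above its foot. Origin at the centre of its underside, z up along its axis. Round, loose. About 60 g. It starts in the six-sided tray and belongs in the round tray.
- amber_bottle: the medium brown (amber) bottle with a black cap, 100 mm high; body 49 mm in diameter up to about 55 mm, cap 27 mm in diameter from 80 to 100 mm above its foot. Origin at the centre of its underside, z up along its axis. Round, loose. About 150 g. It starts in the round tray and belongs in the square tray.
- white_bottle: the large white plastic bottle with an orange cap that stands in a tray, 165 mm high; body 64 mm in diameter up to about 105 mm, cap 48 mm in diameter from 143 to 165 mm above its foot. Origin at the centre of its underside, z up along its axis. Round, loose. About 320 g. It starts in the square tray and belongs in the six-sided tray.
- round_tray: the small round metal spill tray, 72 mm across outside, about 62 mm inside. The tray is fixed to the bench; origin at the centre of its underside, on the bench top, z up. Floor 4 mm thick, rim top 12 mm above the bench, walls about 4 mm thick. 
- square_tray: the medium square metal spill tray, 87 mm across outside, 79 mm inside, x and y along its sides. The tray is fixed to the bench; origin at the centre of its underside, on the bench top, z up. Floor 4 mm thick, rim top 12 mm above the bench, walls about 4 mm thick. 
- hex_tray: the large six-sided metal spill tray, 102 mm outside and 94 mm inside across the flats; x points square to one side. The tray is fixed to the bench; origin at the centre of its underside, on the bench top, z up. Floor 4 mm thick, rim top 12 mm above the bench, walls about 4 mm thick. 
- tile: the bare white ceramic tile, 90 x 90 x 8 mm, fixed flat on the bench, empty at the start: the parking place. Origin at the centre of its underside on the bench top; its upper face is at 8 mm.
- mortar: bystander: small cream porcelain mortar, 66 mm in diameter, 44 mm high, loose, behind the trays. Origin at the centre of its underside. Not to be disturbed.
- crucible: bystander: small cream porcelain crucible, 46 mm in diameter at the rim, 36 mm high, loose, at the front of the bench. Origin at the centre of its underside. Not to be disturbed.
- stopper: bystander: dark red tapered rubber stopper, 32 mm in diameter, 26 mm high, loose, at the front of the bench to the right. Origin at the centre of its underside. Not to be disturbed.
Not all that is in view belongs to the job. Leave any yellow look-alike of the round_tray alone.

How it is judged (in metres and radians):
On the way:
1. one of the three bottles stands upright and released on the white tile (its axis within 30 mm of the tile's centre) (((horizontal distance between dropper_bottle and tile below 0.03 m and z of dropper_bottle in the frame of tile below 0.013 m and angle between dropper_bottle's own z axis and vertical below 0.08 rad and linear speed of dropper_bottle below 0.02 m/s and contact force between dropper_bottle and the fingers below 0.2 N) or (horizontal distance between amber_bottle and tile below 0.03 m and z of amber_bottle in the frame of tile below 0.013 m and angle between amber_bottle's own z axis and vertical below 0.08 rad and linear speed of amber_bottle below 0.02 m/s and contact force between amber_bottle and the fingers below 0.2 N) or (horizontal distance between white_bottle and tile below 0.03 m and z of white_bottle in the frame of tile below 0.013 m and angle between white_bottle's own z axis and vertical below 0.08 rad and linear speed of white_bottle below 0.02 m/s and contact force between white_bottle and the fingers below 0.2 N))), for 0.2 s.
At the end, for the whole second after the job is handed in: Each bottle stands upright (within 0.06 rad) and at rest on the floor of its own tray, its axis within 15 mm of the tray's centre: dropper bottle in the round tray, amber bottle in the square tray, white bottle in the six-sided tray (horizontal distance between dropper_bottle and round_tray below 0.015 m and z of dropper_bottle in the frame of round_tray below 0.008 m and angle between each of dropper_bottle, amber_bottle, white_bottle's own z axis and vertical below 0.06 rad and linear speed of each of dropper_bottle, amber_bottle, white_bottle below 0.02 m/s and angular speed of each of dropper_bottle, amber_bottle, white_bottle below 0.2 rad/s and horizontal distance between amber_bottle and square_tray below 0.015 m and z of amber_bottle in the frame of square_tray below 0.008 m and horizontal distance between white_bottle and hex_tray below 0.015 m and z of white_bottle in the frame of hex_tray below 0.008 m); the robot touches nothing.
It fails at once if a bottle is tipped by more than 0.6 rad (angle between any of dropper_bottle, amber_bottle, white_bottle's own z axis and vertical above 0.6 rad).
It fails at once if the mortar, crucible or rubber stopper is moved by more than 25 mm or tipped over (distance of any of mortar, crucible, stopper from where it was at the start of the episode above 0.025 m or angle between any of mortar, crucible, stopper's own z axis and vertical above 0.5 rad).
It also fails if it takes over 128 s, if anything falls off the work surface, if the arm or the gripper's body presses on something with over 40 N, if the wrist force passes 120 N, or if a joint passes its speed limit or range.

ROBOT

A 6-joint arm with a two-finger parallel gripper is mounted at the origin on a cart in front of the work surface, level with it; the furniture and walls round the work are solid. World frame = base frame: x ahead of the robot, y to its left, z up, the work surface at z = 0. Lengths are in mm, angles in degrees, forces in N, time in s.
With the tool pointing down it reaches from about 300 to 850 mm from the base axis. Payload 4.2 kg.
Tool frame: the origin (TCP) lies midway between the tips of the shut fingers; the grasp point (between the pads) lies 19 mm behind it (pinch_z is the distance from the TCP to the grasp point, in mm); z points along the fingers, y is the line along which they close (so a half turn about z gives the same grasp; the last joint's range is limited). The gripper opens to 91 mm and grips with 3 to 60 N. Pads are 32 mm wide; open, the fingers measure 118 mm over their backs; the gripper's body (76 mm by 178 mm) begins 60 mm behind the grasp point.
Start: joints at [75.688, 18.312, 89.639, -0, 72.044, -1.146], TCP at [130.976, 559.9, 213.976] pointing down, gripper open.
Joint ranges: [-177.97, 177.97], [-48.28, 115.42], [12.27, 149.76], [-77.06, 257.06], [2.81, 150.46], [-146.56, 146.56]. Speed limits (degrees/s): [147.25, 147.25, 180, 180, 180, 180].

INTERFACE

Orientations are given as [roll, pitch, yaw] about the fixed x, y, z axes, in that order (R = Rz(yaw) Ry(pitch) Rx(roll)).
In Python, from workcell import * gives the robot as it stands.
- The arm moves only by the tool step_arm, never from a script. Its argument "steps" is a list of rows, each a list of 7 numbers: the turn, a rotation vector about the tool's x, y, z in degrees, then the shift along the tool's x, y, z in mm, then the opening, from 0 (shut) to 1 (fully open). In form: [[rx, ry, rz, x, y, z, hand], ...]. A call has exactly 8 rows; each row shifts and turns the commanded pose from where the row before left it, along the tool's axes as they then stand; what a row does not reach is not made up. A row lasts 1/8 s, in which the tool goes at most 62.5 mm and 10.7 degrees, less where a joint would pass 70% of its speed; a pose out of reach is approached as far as the arm can. A call is refused whole if a number of a shift passes 62.5 or a number of a turn 10.7, either way. A call with a gripper value outside its range is refused whole. The fingers move at their own pace and stop on an object; "force" is the grip in N (left out, the last holds). Time passes only in rows, so rows that do not move let the fingers close, or fill a call up. It gives the time, the measured TCP pose, the force, the opening and the grip force at its end, in the units of the state.
- state(): the state, without advancing time (a new reading comes with each control period).
- grab_frame(name): name is "scene" or "top" or "wrist"; returns a dict with "image" (384x512x3 uint8, blue, green, red), "fovy" (degrees; the focal length in pixels is half the picture's height over the tangent of half this angle, whatever the lens; pixels are square), "cx", "cy" (the principal point, pixels), "origin" and "rotation" of the camera in the world; the wrist camera has in their place "tool_from_camera" (4x4, takes a point from camera to tool coordinates, whose origin is the TCP and whose axes are the flange's). Camera axes: x right, y down, z forward; pixel columns grow to the right and rows downward; lengths in mm; the calibration is good to about 2 mm. A picture is of the moment at which its call begins: read the wrist's pose just before it. There is no depth.
- job_done(): hands the job in; it is judged then, once.
The state is a dict: "time_s": time; "qpos": joint angles; "qvel": joint speeds; "effort": joint torques, N m; "ee_pos": TCP position; "ee_rot": TCP orientation; "force": force on the tool from outside, world axes, zero at the start; "torque": the same for the moment, N m; "gripper_width": finger opening in mm; "gripper_force": force on a finger pad.
Only numpy, scipy, OpenCV 4.12 (cv2) and the standard library are available. Lean on these libraries where they do the work, as an engineer would, in place of code of your own. Each camera call takes 0.05 s, during which the arm holds its last target. There are 200 camera calls.

## Working session

There is one attempt and no reset: what is moved stays moved. The work goes in short steps, Python scripts to look and compute and a tool call to move; the robot and the scene stay as the last step left them, time stands still between calls to the robot, and variables do not carry over. Pictures are saved under pics/ and viewed, at most 14 in all, crops included, and the job is handed in when it is done.

Besides the shell and the picture viewer there is one more tool, called as name(argument=value, ...), one argument or row to a line, values as JSON. step_arm: Moves the arm, as the interface text tells. Its arguments: {"type":"object","properties":{"steps":{"type":"array","items":{"type":"array","items":{"type":"number"}}},"force":{"type":"number"}},"required":["steps"]}

```bash
mkdir -p pics; ls
cat > h.py <<'E'
from workcell import *
import numpy as np, cv2
def K(f):
    h=f["image"].shape[0]; return h/2/np.tan(np.radians(f["fovy"])/2)
def ray(f,u,v):
    d=np.array([(u-f["cx"])/K(f),(v-f["cy"])/K(f),1.]); return np.array(f["rotation"])@d
def onz(f,u,v,z):
    o=np.array(f["origin"]); d=ray(f,u,v); return o+d*(z-o[2])/d[2]
def proj(f,p):
    c=np.array(f["rotation"]).T@(np.array(p)-np.array(f["origin"])); return f["cx"]+K(f)*c[0]/c[2], f["cy"]+K(f)*c[1]/c[2]
E
python3 - <<'E'
from h import *
s=state(); print({k:s[k] for k in("time_s","ee_pos","ee_rot","gripper_width")})
import pickle
for n in("top","scene"):
    f=grab_frame(n); pickle.dump(f,open(n+".pkl","wb")); cv2.imwrite(f"pics/{n}.png",cv2.resize(f["image"],(768,576)))
    print(n,f["fovy"],f["cx"],f["cy"],f["origin"],np.array(f["rotation"]).round(3).tolist())
E
```

```text
pics
{'time_s': 0.0, 'ee_pos': array([130.84963342, 559.3799809 , 213.12507907]), 'ee_rot': array([-1.79898962e+02, -2.74478763e-03,  1.66830898e+02]), 'gripper_width': 91.11686389580633}
top 47.78517732554777 262.0692314145905 191.0479215368425 [ 313.76344694   31.48631715 1257.54229318] [-170.904, -0.697, -90.843]
scene 43.97934442921436 255.6476537487171 192.34977807990876 [-121.97705266 -663.43701901  862.15157219] [-131.017, 0.425, -43.403]
```

Add to h.py:
```python
from scipy.spatial.transform import Rotation as R
def fix(f):
    r=np.array(f["rotation"])
    if r.shape==(3,): f["rotation"]=R.from_euler("xyz",r,degrees=True).as_matrix()
    return f
```

```text
(no output)
```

View pics/top.png

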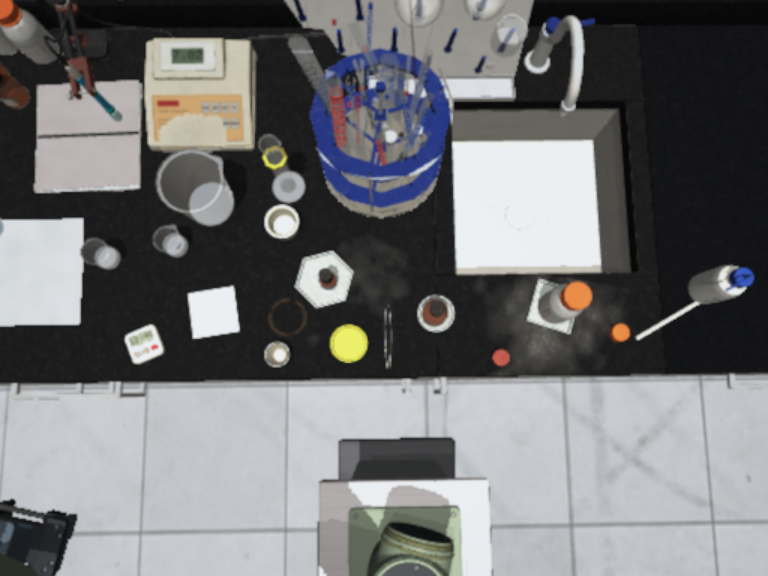

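View pics/scene.png

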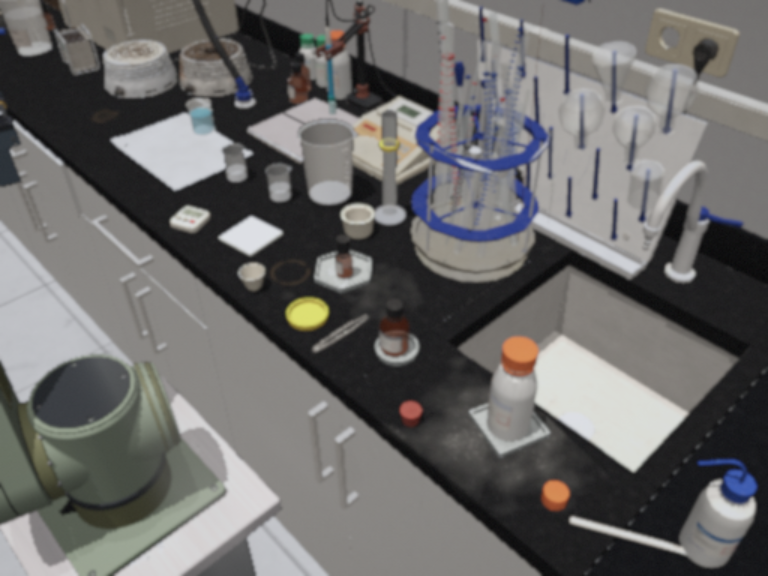

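Run:
```python
from h import *
import pickle
f=fix(pickle.load(open("top.pkl","rb"))); g=fix(pickle.load(open("scene.pkl","rb")))
for n,(u,v),z in [("tile",(213,312),8),("hex",(324,279),12),("round",(436,313),12),("square",(553,306),12),("whitecap",(577,296),169),("ambercap",(436,311),104),("dropcap",(328,274),89),("mortar",(282,221),44),("crucible",(277,354),36),("stopper",(501,357),26),("decoy",(349,344),12),("orange cap",(621,332),20),("rackfront",(380,212),0),("rackRingfront",(380,185),150),("cyl",(288,186),0),("beaker",(210,205),0),("bench edge",(400,375),0),("tap",(568,105),150)]:
    p=onz(f,u/1.5,v/1.5,z); print(n,p.round(0),"scene px*1.5",(np.array(proj(g,p))*1.5).round())
hsv=cv2.cvtColor(f["image"],cv2.COLOR_BGR2HSV)
def blob(m,u,v,r):
    k=np.zeros(m.shape,np.uint8); cv2.circle(k,(int(u/1.5),int(v/1.5)),r,255,-1)
    c=max(cv2.findContours(cv2.bitwise_and(m,k),cv2.RETR_EXTERNAL,cv2.CHAIN_APPROX_NONE)[0],key=cv2.contourArea)
    h=cv2.convexHull(c); M=cv2.moments(h); return M["m10"]/M["m00"],M["m01"]/M["m00"],cv2.minAreaRect(c)
bright=cv2.inRange(hsv,(0,0,105),(180,90,255))
for n,u,v,r,z in [("tile",213,312,26,8),("hex",324,279,26,12),("round",436,313,17,12),("square",553,306,24,12)]:
    b=blob(bright,u,v,r); print(n,np.round(b[:2],1),onz(f,b[0],b[1],z).round(1),b[2])
b=blob(cv2.inRange(hsv,(5,150,120),(18,255,255)),577,296,14); print("wcap",onz(f,b[0],b[1],169),b[2])
c=np.vstack([cv2.resize(f["image"][165:235,110:230],(720,420),interpolation=cv2.INTER_CUBIC)[:280],cv2.resize(f["image"][180:230,270:390],(720,300),interpolation=cv2.INTER_CUBIC)])
cv2.imwrite("pics/crop.png",c)
```

```text
tile [468. 361.   8.] scene px*1.5 [249. 234.]
hex [530. 147.  12.] scene px*1.5 [342. 268.]
round [460. -69.  12.] scene px*1.5 [396. 346.]
square [ 471. -296.   12.] scene px*1.5 [507. 421.]
whitecap [ 468. -296.  169.] scene px*1.5 [518. 349.]
ambercap [453. -61. 104.] scene px*1.5 [390. 305.]
dropcap [525. 133.  89.] scene px*1.5 [344. 240.]
mortar [638. 225.  44.] scene px*1.5 [357. 214.]
crucible [384. 232.  36.] scene px*1.5 [251. 272.]
stopper [ 373. -188.   26.] scene px*1.5 [410. 409.]
decoy [403.  99.  12.] scene px*1.5 [306. 312.]
orange cap [ 418. -422.   20.] scene px*1.5 [555. 492.]
rackfront [666.  37.   0.] scene px*1.5 [435. 268.]
rackRingfront [673.  36. 150.] scene px*1.5 [441. 201.]
cyl [722. 221.   0.] scene px*1.5 [389. 216.]
beaker [684. 376.   0.] scene px*1.5 [328. 193.]
bench edge [343.   3.   0.] scene px*1.5 [315. 364.]
tap [ 820. -306.  150.] scene px*1.5 [659. 251.]
tile [141.9 207.8] [469.1 361.5   8. ] ((141.88998413085938, 207.72999572753906), (31.961225509643555, 32.38549041748047), 81.8698959350586)
hex [215.7 185.8] [530.3 148.4  12. ] ((215.75003051757812, 185.75001525878906), (38.890869140625, 35.35533905029297), 45.0)
round [290.1 208.6] [460.6 -67.   12. ] ((290.0, 208.5), (24.0, 25.0), 0.0)
square [368.9 204.7] [ 468.9 -296.3   12. ] ((370.5673522949219, 204.65760803222656), (34.311946868896484, 31.689035415649414), 15.52410888671875)
wcap [ 468.73983849 -296.22520289  169.        ] ((385.0, 197.0), (18.0, 18.0), 90.0)
```

View pics/crop.png

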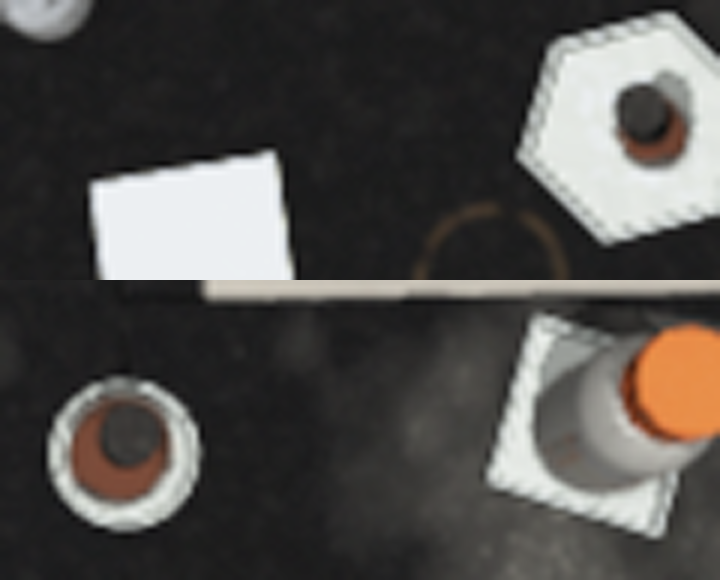

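The top view (768 px wide) gives these candidates:
- **Small brown bottle:** the dropper at (328,278) in the six-sided tray, against the larger amber bottle at (436,313) in the round tray.
- **White bottle with orange cap:** (576,296) in the square tray. The blue-capped wash bottle at (720,285) and the loose orange cap at (621,332) are not it.
- **Round tray:** the metal one at (436,313), against the yellow look-alike at (349,344).
- **Tile:** (213,312), against the paper sheet at (40,270).

The crop confirms each choice. I'll move to the dropper first, turning the tool to yaw 90.

step_arm(
  steps=[
    [0, 0, 9.6, 0, 0, 0, 1],
    [0, 0, 9.6, 0, 0, 0, 1],
    [0, 0, 9.6, 0, 0, 0, 1],
    [0, 0, 9.6, 0, 0, 0, 1],
    [0, 0, 9.6, 0, 0, 0, 1],
    [0, 0, 9.6, 0, 0, 0, 1],
    [0, 0, 9.6, 0, 0, 0, 1],
    [0, 0, 9.6, 0, 0, 0, 1],
  ],
)

```text
time_s: 1.1
ee_pos: [130.9, 559.6, 213.5]
ee_rot: [-180.0, 0.1, 89.7]
force: [0.1, 0.6, -0.1]
gripper_width: 90.9
gripper_force: 0.0
```

step_arm(
  steps=[
    [0, 0, 0, -40, 38, 0, 1],
    [0, 0, 0, -40, 38, 0, 1],
    [0, 0, 0, -40, 38, 0, 1],
    [0, 0, 0, -40, 38, 0, 1],
    [0, 0, 0, -40, 38, 0, 1],
    [0, 0, 0, -40, 38, 0, 1],
    [0, 0, 0, -40, 38, 0, 1],
    [0, 0, 0, -40, 38, 0, 1],
  ],
)

```text
time_s: 2.1
ee_pos: [436.0, 238.6, 213.7]
ee_rot: [-180.0, -0.0, 90.0]
force: [0.1, -0.0, 0.1]
gripper_width: 91.1
gripper_force: 0.0
```

step_arm(
  steps=[
    [0, 0, 0, -25, 25, 0, 1],
    [0, 0, 0, -25, 25, 0, 1],
    [0, 0, 0, -25, 25, 0, 1],
    [0, 0, 0, -15, 17, 0, 1],
    [0, 0, 0, 0, 0, 0, 1],
    [0, 0, 0, 0, 0, 0, 1],
    [0, 0, 0, 0, 0, 0, 1],
    [0, 0, 0, 0, 0, 0, 1],
  ],
)

```text
time_s: 3.1
ee_pos: [526.8, 150.7, 214.1]
ee_rot: [180.0, -0.0, 90.1]
force: [0.6, 0.4, -0.2]
gripper_width: 91.2
gripper_force: 0.0
```

```bash
cat >> h.py <<'E'
def wrist():
    s=state(); f=grab_frame("wrist"); T=np.eye(4); T[:3,:3]=R.from_euler("xyz",s["ee_rot"],degrees=True).as_matrix(); T[:3,3]=s["ee_pos"]
    C=T@np.array(f["tool_from_camera"]); f["origin"]=C[:3,3]; f["rotation"]=C[:3,:3]; return f,s
E
python3 - <<'E'
from h import *
import pickle
t=fix(pickle.load(open("top.pkl","rb")))
print("drop",onz(t,217.2,183.7,89).round(1),"amber",onz(t,291.8,205.7,104).round(1))
f,s=wrist(); print(s["ee_pos"],f["origin"].round(1),f["rotation"].round(2).tolist(),f["fovy"])
cv2.imwrite("pics/w1.png",f["image"]); pickle.dump(f,open("w1.pkl","wb"))
E
```

```text
drop [522.6 136.9  89. ] amber [457.4 -64.5 104. ]
[526.76267742 150.7471727  214.12238911] [526.1 219.5 385.6] [[1.0, 0.0, -0.0], [0.0, -0.97, -0.25], [-0.0, 0.25, -0.97]] 69.64030643011223
```

View pics/w1.png

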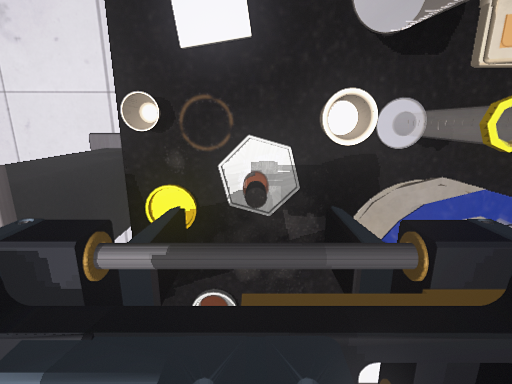

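The wrist view shows the dropper cap at about (256,193) and the six-sided tray centred near (259,176).

Run:
```python
from h import *
import pickle
f=pickle.load(open("w1.pkl","rb")); im=f["image"]; hsv=cv2.cvtColor(im,cv2.COLOR_BGR2HSV)
m=cv2.inRange(hsv,(0,0,120),(180,60,255)); m[:130]=0;m[220:]=0;m[:,:212]=0;m[:,305:]=0
c=max(cv2.findContours(m,0,1)[0],key=cv2.contourArea); h=cv2.approxPolyDP(cv2.convexHull(c),5,True)[:,0]
P=np.array([onz(f,*p,12) for p in h]); print(h.tolist(),P.round(1).tolist()); M=cv2.moments(cv2.convexHull(c)); print("hex",onz(f,M["m10"]/M["m00"],M["m01"]/M["m00"],12))
d=cv2.inRange(hsv,(0,0,0),(180,255,45)); d[:175]=0;d[212:]=0;d[:,240:][:,32:]=0;d[:,:240]=0
cs=max(cv2.findContours(d,0,1)[0],key=cv2.contourArea); print("dark",cv2.minEnclosingCircle(cs),cv2.boundingRect(cs))
for v in(191,193,195): print(onz(f,256,v,89).round(1))
t=fix(pickle.load(open("top.pkl","rb")))
# body mask brown: foot centre test
b=cv2.inRange(hsv,(0,80,40),(15,255,200)); b[:165]=0;b[212:]=0;b[:,:240]=0;b[:,275:]=0; print("brown",cv2.boundingRect(b))
cv2.imwrite("pics/w1c.png",cv2.resize(im[150:220,210:310],(800,560),interpolation=2))
```

```text
[[248, 135], [291, 149], [299, 187], [269, 215], [230, 205], [219, 171]] [[516.1, 204.0, 12.0], [573.7, 185.7, 12.0], [586.6, 133.4, 12.0], [545.5, 92.4, 12.0], [490.2, 107.2, 12.0], [476.2, 155.7, 12.0]]
hex [530.95256052 150.06235511  12.        ]
dark ((254.86207580566406, 190.37930297851562), 9.241534233093262) (246, 182, 19, 12)
[526.7 146.6  89. ]
[526.7 144.3  89. ]
[526.7 142.   89. ]
brown (243, 172, 25, 21)
```

View pics/w1c.png

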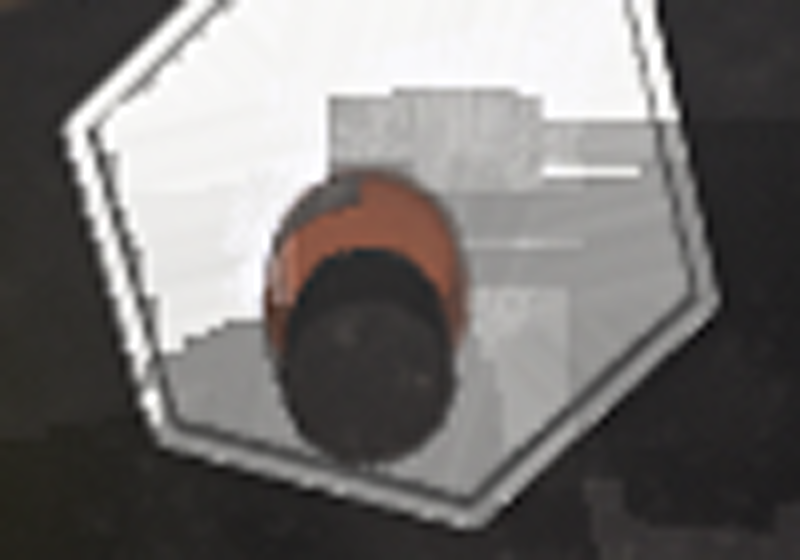

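The crop shows the cap's top disc at about (256.4,197.5), which puts it near (526,138). I'll go down to it.

step_arm(
  steps=[
    [0, 0, 0, -6, -1, 0, 1],
    [0, 0, 0, -6, 0, 30, 1],
    [0, 0, 0, 0, 0, 35, 1],
    [0, 0, 0, 0, 0, 35, 1],
    [0, 0, 0, 0, 0, 30, 1],
    [0, 0, 0, 0, 0, 20, 1],
    [0, 0, 0, 0, 0, 8, 1],
    [0, 0, 0, 0, 0, 0, 1],
  ],
)

```text
time_s: 4.15
ee_pos: [526.2, 138.0, 55.9]
ee_rot: [-180.0, 0.0, 90.0]
force: [-0.0, -0.5, 0.5]
gripper_width: 91.1
gripper_force: 0.0
```

step_arm(
  force=15,
  steps=[
    [0, 0, 0, 0, 0, 0, 0.6],
    [0, 0, 0, 0, 0, 0, 0.4],
    [0, 0, 0, 0, 0, 0, 0.3],
    [0, 0, 0, 0, 0, 0, 0.2],
    [0, 0, 0, 0, 0, 0, 0],
    [0, 0, 0, 0, 0, 0, 0],
    [0, 0, 0, 0, 0, 0, 0],
    [0, 0, 0, 0, 0, 0, 0],
  ],
)

```text
time_s: 5.15
ee_pos: [526.2, 138.1, 55.9]
ee_rot: [-180.0, -0.0, 90.0]
force: [0.4, 0.5, 0.4]
gripper_width: 24.3
gripper_force: 15.0
```

step_arm(
  steps=[
    [0, 0, 0, 0, 0, -10, 0],
    [0, 0, 0, 0, 0, -20, 0],
    [0, 0, 0, 0, 0, -20, 0],
    [0, 0, 0, 10, -3, -10, 0],
    [0, 0, 0, 25, -6, 0, 0],
    [0, 0, 0, 35, -9, 0, 0],
    [0, 0, 0, 35, -9, 0, 0],
    [0, 0, 0, 35, -9, 0, 0],
  ],
)

```text
time_s: 6.15
ee_pos: [489.2, 279.6, 115.9]
ee_rot: [-180.0, -0.0, 90.0]
force: [-0.3, -0.3, -1.3]
gripper_width: 24.6
gripper_force: 15.0
```

step_arm(
  steps=[
    [0, 0, 0, 35, -9, 0, 0],
    [0, 0, 0, 30, -7, 0, 0],
    [0, 0, 0, 18, -5, 0, 0],
    [0, 0, 0, 0, 0, 15, 0],
    [0, 0, 0, 0, 0, 20, 0],
    [0, 0, 0, 0, 0, 12, 0],
    [0, 0, 0, 0, 0, 5, 0],
    [0, 0, 0, 0, 0, 2, 0],
  ],
)

```text
time_s: 7.15
ee_pos: [469.3, 360.7, 61.8]
ee_rot: [-180.0, 0.0, 90.0]
force: [-0.8, -0.2, 0.5]
gripper_width: 24.9
gripper_force: 15.0
```

step_arm(
  steps=[
    [0, 0, 0, 0, 0, 1, 0],
    [0, 0, 0, 0, 0, 1, 0],
    [0, 0, 0, 0, 0, 0, 0.4],
    [0, 0, 0, 0, 0, 0, 0.7],
    [0, 0, 0, 0, 0, 0, 1],
    [0, 0, 0, 0, 0, 0, 1],
    [0, 0, 0, 0, 0, 0, 1],
    [0, 0, 0, 0, 0, -20, 1],
  ],
)

```text
time_s: 8.15
ee_pos: [468.0, 360.3, 78.7]
ee_rot: [-179.8, 0.1, 90.0]
force: [0.5, 0.2, 0.0]
gripper_width: 81.7
gripper_force: 0.0
```

step_arm(
  steps=[
    [0, 0, 0, 0, 0, -40, 1],
    [0, 0, 0, 0, 0, -60, 1],
    [0, 0, 0, 0, 0, -60, 1],
    [0, 0, 0, -40, 0, -40, 1],
    [0, 0, 0, -60, 0, 0, 1],
    [0, 0, 0, -60, 0, 0, 1],
    [0, 0, 0, -60, 0, 0, 1],
    [0, 0, 0, -60, 0, 0, 1],
  ],
)

```text
time_s: 9.15
ee_pos: [468.9, 79.3, 280.1]
ee_rot: [180.0, -0.0, 90.1]
force: [2.0, -0.5, 0.0]
gripper_width: 91.4
gripper_force: 0.0
```

Run:
```python
from h import *
f,s=wrist(); print(s["ee_pos"],s["gripper_width"])
cv2.imwrite("pics/w2.png",f["image"])
t=fix(grab_frame("top")); cv2.imwrite("pics/t2.png",np.hstack([cv2.resize(t["image"][175:235,112:172],(360,360),interpolation=2),cv2.resize(t["image"][160:220,186:246],(360,360),interpolation=2)]))
```

```text
[468.90543134  79.2760839  280.11406678] 91.35348008685797
```

View pics/t2.png

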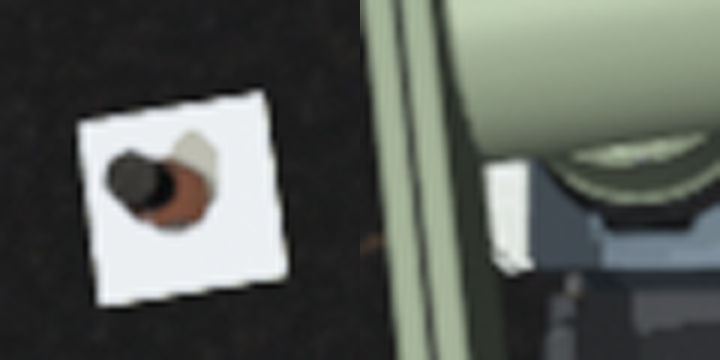

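The dropper stands upright on the tile: cap at crop (135,178), foot near the middle. Next is the white bottle.

step_arm(
  steps=[
    [0, 0, 0, -40, 0, 0, 1],
    [0, 0, 0, -55, 0, 0, 1],
    [0, 0, 0, -60, 0, 0, 1],
    [0, 0, 0, -60, 0, 0, 1],
    [0, 0, 0, -60, 0, 0, 1],
    [0, 0, 0, -60, 0, 0, 1],
    [0, 0, 0, -40, 0, 0, 1],
    [0, 0, 0, 0, 0, 0, 1],
  ],
)

```text
time_s: 10.25
ee_pos: [469.7, -295.7, 279.2]
ee_rot: [-180.0, -0.0, 89.9]
force: [0.6, 0.1, -0.5]
gripper_width: 91.0
gripper_force: 0.0
```

Run:
```python
from h import *
import pickle
f,s=wrist(); print(s["ee_pos"],s["gripper_width"]); pickle.dump(f,open("w3.pkl","wb"))
hsv=cv2.cvtColor(f["image"],cv2.COLOR_BGR2HSV); m=cv2.inRange(hsv,(5,150,100),(20,255,255))
for c in cv2.findContours(m,0,1)[0]:
    if cv2.contourArea(c)>100: (u,v),r=cv2.minEnclosingCircle(c); print(u,v,r,cv2.boundingRect(c),onz(f,u,v,169).round(1))
cv2.imwrite("pics/w3.png",f["image"])
t=fix(grab_frame("top")); pickle.dump(t,open("t3.pkl","wb"))
hx=cv2.cvtColor(t["image"],cv2.COLOR_BGR2HSV); m=cv2.inRange(hx,(0,0,105),(180,90,255)); k=np.zeros_like(m); cv2.circle(k,(216,186),26,255,-1); m&=k
c=max(cv2.findContours(m,0,1)[0],key=cv2.contourArea); M=cv2.moments(cv2.convexHull(c)); print("hex",cv2.boundingRect(c),onz(t,M["m10"]/M["m00"],M["m01"]/M["m00"],12))
```

```text
[ 469.68700808 -295.72247494  279.16530605] 91.04781665297467
226.0 239.0 10.440406799316406 (216, 229, 21, 14) [ 436.5 -350.5  169. ]
256.35980224609375 189.76351928710938 23.386091232299805 (234, 167, 46, 47) [ 469.9 -294.9  169. ]
hex (196, 167, 40, 39) [530.24206239 148.29624964  12.        ]
```

View pics/w3.png

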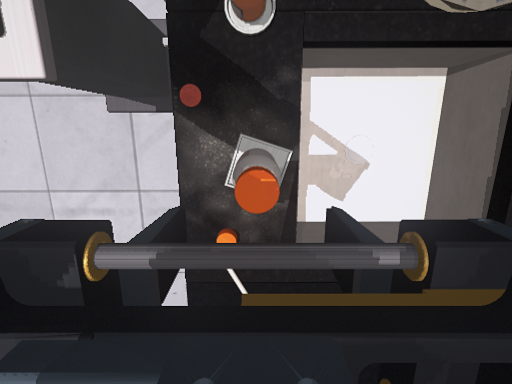

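The cap is at (256,190), which is about (470,-296) and right under the gripper, so I can go straight down.

step_arm(
  steps=[
    [0, 0, 0, 0, 0, 25, 1],
    [0, 0, 0, 0, 0, 30, 1],
    [0, 0, 0, 0, 0, 30, 1],
    [0, 0, 0, 0, 0, 25, 1],
    [0, 0, 0, 0, 0, 20, 1],
    [0, 0, 0, 0, 0, 10, 1],
    [0, 0, 0, 0, 0, 0, 1],
    [0, 0, 0, 0, 0, 0, 0.8],
  ],
)

```text
time_s: 11.35
ee_pos: [470.2, -293.8, 140.9]
ee_rot: [179.9, 0.0, 90.1]
force: [0.7, 0.4, 0.6]
gripper_width: 83.7
gripper_force: 0.0
```

step_arm(
  force=30,
  steps=[
    [0, 0, 0, 0, 0, 0, 0.6],
    [0, 0, 0, 0, 0, 0, 0.5],
    [0, 0, 0, 0, 0, 0, 0.4],
    [0, 0, 0, 0, 0, 0, 0],
    [0, 0, 0, 0, 0, 0, 0],
    [0, 0, 0, 0, 0, 0, 0],
    [0, 0, 0, 0, 0, -5, 0],
    [0, 0, 0, 0, 0, -10, 0],
  ],
)

```text
time_s: 12.35
ee_pos: [468.5, -293.3, 154.2]
ee_rot: [-179.8, -0.1, 90.0]
force: [0.5, 0.4, -3.5]
gripper_width: 47.8
gripper_force: 30.0
```

step_arm(
  steps=[
    [0, 0, 0, 0, 0, -20, 0],
    [0, 0, 0, 0, 0, -30, 0],
    [0, 0, 0, 0, 0, -30, 0],
    [0, 0, 0, 5, 1, -25, 0],
    [0, 0, 0, 15, 2, -15, 0],
    [0, 0, 0, 25, 4, 0, 0],
    [0, 0, 0, 35, 5, 0, 0],
    [0, 0, 0, 35, 5, 0, 0],
  ],
)

```text
time_s: 13.35
ee_pos: [485.9, -176.9, 274.5]
ee_rot: [-179.9, -0.1, 90.0]
force: [-0.5, 0.1, -3.5]
gripper_width: 47.7
gripper_force: 30.0
```

step_arm(
  steps=[
    [0, 0, 0, 40, 5, 0, 0],
    [0, 0, 0, 40, 5, 0, 0],
    [0, 0, 0, 40, 5, 0, 0],
    [0, 0, 0, 40, 5, 0, 0],
    [0, 0, 0, 40, 5, 0, 0],
    [0, 0, 0, 40, 5, 0, 0],
    [0, 0, 0, 35, 5, 0, 0],
    [0, 0, 0, 25, 5, 0, 0],
  ],
)

```text
time_s: 14.35
ee_pos: [525.2, 123.3, 274.5]
ee_rot: [-179.9, -0.0, 90.1]
force: [0.5, -0.8, -3.7]
gripper_width: 47.7
gripper_force: 30.0
```

step_arm(
  steps=[
    [0, 0, 0, 15, 3, 0, 0],
    [0, 0, 0, 12.5, 2, 0, 0],
    [0, 0, 0, 0, 0, 15, 0],
    [0, 0, 0, 0, 0, 25, 0],
    [0, 0, 0, 0, 0, 30, 0],
    [0, 0, 0, 0, 0, 25, 0],
    [0, 0, 0, 0, 0, 15, 0],
    [0, 0, 0, 0, 0, 10, 0],
  ],
)

```text
time_s: 15.35
ee_pos: [531.0, 148.0, 154.1]
ee_rot: [-180.0, 0.0, 90.0]
force: [0.5, -0.2, -2.9]
gripper_width: 47.6
gripper_force: 30.0
```

Run:
```python
from h import *
s=state(); print(s["ee_pos"],s["ee_rot"])
f,s=wrist(); cv2.imwrite("pics/w4.png",cv2.resize(f["image"][120:240,180:340],(800,600),interpolation=2)); print([(np.array(proj(f,(530.5,149,z)))-(180,120))*5 for z in(4,12,184)])
```

```text
[531.00896034 148.04211134 154.05565893] [-1.79957832e+02  2.03114254e-02  8.99965589e+01]
[array([378.40558502, 308.5713577 ]), array([378.3892114 , 315.69919851]), array([377.63814831, 642.65560865])]
```

View pics/w4.png

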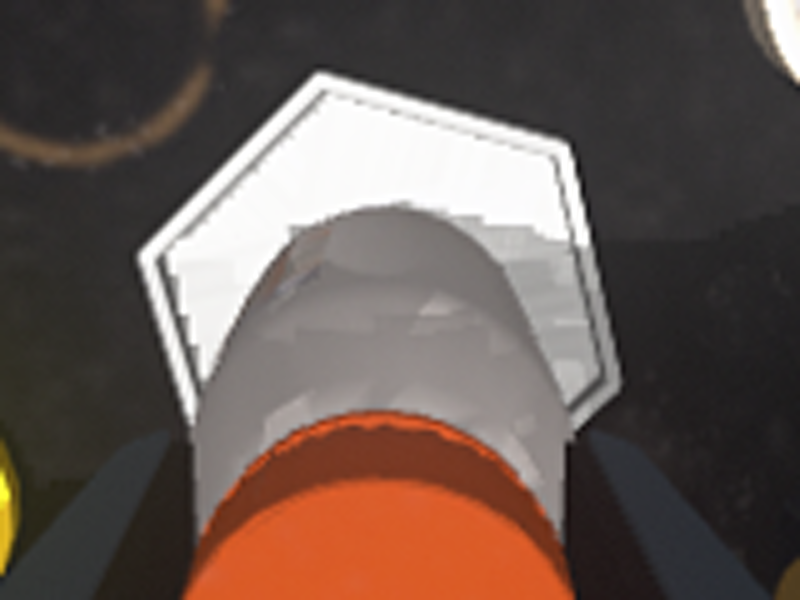

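The bottle hangs upright and centred over the six-sided tray. I'll shift +2 mm in y and lower it.

step_arm(
  steps=[
    [0, 0, 0, 2, 0, 4, 0],
    [0, 0, 0, 0, 0, 4, 0],
    [0, 0, 0, 0, 0, 3, 0],
    [0, 0, 0, 0, 0, 2, 0],
    [0, 0, 0, 0, 0, 1, 0],
    [0, 0, 0, 0, 0, 1, 0],
    [0, 0, 0, 0, 0, 0, 0],
    [0, 0, 0, 0, 0, 0, 0],
  ],
)

```text
time_s: 16.4
ee_pos: [531.3, 150.7, 140.1]
ee_rot: [180.0, -0.0, 90.0]
force: [-0.6, 0.2, -4.0]
gripper_width: 48.0
gripper_force: 30.0
```

step_arm(
  steps=[
    [0, 0, 0, 0, 0, 0.7, 0],
    [0, 0, 0, 0, 0, 0.7, 0],
    [0, 0, 0, 0, 0, 0, 0],
    [0, 0, 0, 0, 0, 0, 0.6],
    [0, 0, 0, 0, 0, 0, 0.8],
    [0, 0, 0, 0, 0, 0, 1],
    [0, 0, 0, 0, 0, 0, 1],
    [0, 0, 0, 0, 0, 0, 1],
  ],
)

```text
time_s: 17.4
ee_pos: [531.2, 150.6, 138.4]
ee_rot: [-180.0, -0.0, 90.0]
force: [0.0, 0.2, -0.4]
gripper_width: 90.2
gripper_force: 0.0
```

step_arm(
  steps=[
    [0, 0, 0, 0, 0, -20, 1],
    [0, 0, 0, 0, 0, -40, 1],
    [0, 0, 0, 0, 0, -50, 1],
    [0, 0, 0, -60, 0, -20, 1],
    [0, 0, 0, -60, -15, 0, 1],
    [0, 0, 0, -40, -30, 0, 1],
    [0, 0, 0, -55, -25, 0, 1],
    [0, 0, 0, 0, 0, 0, 1],
  ],
)

```text
time_s: 18.4
ee_pos: [459.8, -66.5, 268.6]
ee_rot: [180.0, 0.0, 89.7]
force: [0.7, 0.1, -0.5]
gripper_width: 91.1
gripper_force: 0.0
```

Run:
```python
from h import *
import pickle
f,s=wrist(); print(s["ee_pos"],s["gripper_width"]); pickle.dump(f,open("w5.pkl","wb"))
t=fix(grab_frame("top")); pickle.dump(t,open("t5.pkl","wb"))
hx=cv2.cvtColor(t["image"],cv2.COLOR_BGR2HSV); m=cv2.inRange(hx,(0,0,105),(180,90,255)); k=np.zeros_like(m); cv2.circle(k,(369,205),26,255,-1); m&=k
c=max(cv2.findContours(m,0,1)[0],key=cv2.contourArea); (u,v),wh,a=cv2.minAreaRect(c); print("square",onz(t,u,v,12),wh,a)
m=cv2.inRange(hx,(5,150,120),(18,255,255)); k=np.zeros_like(m); cv2.circle(k,(222,180),25,255,-1); m&=k
cs=cv2.findContours(m,0,1)[0]
if cs: c=max(cs,key=cv2.contourArea); (u,v),wh,a=cv2.minAreaRect(c); print("wcap",onz(t,u,v,169),wh)
w=cv2.resize(f["image"],(560,420)); tt=cv2.resize(t["image"][165:225,185:245],(240,240))
tt=np.vstack([tt,cv2.resize(t["image"][165:225,340:400],(240,240))])[:420]; cv2.imwrite("pics/w5.png",np.hstack([w,tt]))
```

```text
[459.75187457 -66.48540035 268.61026701] 91.10272380273146
square [ 471.59930041 -290.0749654    12.        ] (39.268611907958984, 49.776031494140625) 4.398705005645752
wcap [531.06427107 148.11061607 169.        ] (18.0, 18.0)
```

View pics/w5.png

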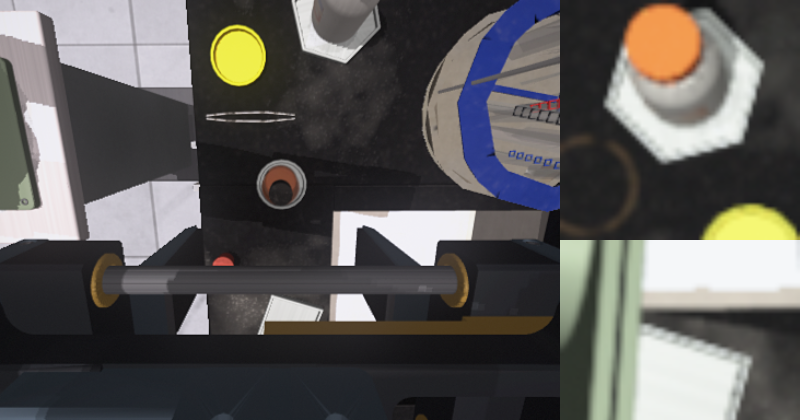

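The white bottle stands centred in the six-sided tray, with its cap at about (531,148). The amber cap shows at (281,192) and the round tray at (281,184) in that picture. I'll measure both.

Run:
```python
from h import *
import pickle
f=pickle.load(open("w5.pkl","rb")); hsv=cv2.cvtColor(f["image"],cv2.COLOR_BGR2HSV)
def win(m): k=np.zeros_like(m); k[140:195,228:285]=255; return m&k
c=max(cv2.findContours(win(cv2.inRange(hsv,(0,0,90),(180,70,255))),0,1)[0],key=cv2.contourArea); (u,v),r=cv2.minEnclosingCircle(c); print("round",u,v,r,onz(f,u,v,12).round(1))
m=cv2.inRange(hsv,(0,0,0),(180,255,60)); k=np.zeros_like(m); cv2.circle(k,(int(u),int(v)+4),17,255,-1); m&=k
c=max(cv2.findContours(m,0,1)[0],key=cv2.contourArea); x,y,w,h=cv2.boundingRect(c); print("cap",x,y,w,h,onz(f,x+w/2,y+h-w/2,104).round(1), "expected w",27*K(f)/(f["origin"][2]-104))
```

```text
round 257.16607666015625 168.0457763671875 22.713056564331055 [461.7 -66.3  12. ]
cap 246 164 22 24 [461.  -62.7 104. ] expected w 22.18381498688843
```

step_arm(
  steps=[
    [0, 0, 0, 2.5, 0, 20, 1],
    [0, 0, 0, 0, 0, 35, 1],
    [0, 0, 0, 0, 0, 40, 1],
    [0, 0, 0, 0, 0, 40, 1],
    [0, 0, 0, 0, 0, 30, 1],
    [0, 0, 0, 0, 0, 20, 1],
    [0, 0, 0, 0, 0, 8.5, 1],
    [0, 0, 0, 0, 0, 0, 0.8],
  ],
)

```text
time_s: 19.5
ee_pos: [461.7, -60.4, 74.6]
ee_rot: [-180.0, -0.0, 90.1]
force: [0.4, -0.3, 0.4]
gripper_width: 84.1
gripper_force: 0.0
```

step_arm(
  force=25,
  steps=[
    [0, 0, 0, 0, 0, 0, 0.6],
    [0, 0, 0, 0, 0, 0, 0.4],
    [0, 0, 0, 0, 0, 0, 0.3],
    [0, 0, 0, 0, 0, 0, 0],
    [0, 0, 0, 0, 0, 0, 0],
    [0, 0, 0, 0, 0, 0, 0],
    [0, 0, 0, 0, 0, -5, 0],
    [0, 0, 0, 0, 0, -10, 0],
  ],
)

```text
time_s: 20.5
ee_pos: [461.1, -61.1, 90.0]
ee_rot: [-179.9, -0.0, 90.0]
force: [0.0, -0.5, -0.3]
gripper_width: 28.9
gripper_force: 22.0
```

step_arm(
  steps=[
    [0, 0, 0, 0, 0, -20, 0],
    [0, 0, 0, 0, 0, -30, 0],
    [0, 0, 0, -5, 0, -20, 0],
    [0, 0, 0, -15, 1, 0, 0],
    [0, 0, 0, -20, 1, 0, 0],
    [0, 0, 0, -20, 1, 0, 0],
    [0, 0, 0, 0, 0, 0, 0],
    [0, 0, 0, 0, 0, 0, 0],
  ],
)

```text
time_s: 21.5
ee_pos: [463.9, -121.1, 159.2]
ee_rot: [-179.9, -0.0, 90.0]
force: [-0.8, 0.4, -1.7]
gripper_width: 28.7
gripper_force: 22.0
```

Run:
```python
from h import *
import pickle
s=state(); print(s["ee_pos"],s["gripper_width"])
t=fix(grab_frame("top")); pickle.dump(t,open("t6.pkl","wb"))
hx=cv2.cvtColor(t["image"],cv2.COLOR_BGR2HSV); m=cv2.inRange(hx,(0,0,140),(180,60,255)); m[:186]=0; m[226:]=0; m[:,:345]=0; m[:,392:]=0
for c in cv2.findContours(m,0,1)[0]:
    if cv2.contourArea(c)>100: (u,v),wh,a=cv2.minAreaRect(c); print("sq",onz(t,u,v,12).round(1),wh,a,[onz(t,*p,12)[:2].round(1).tolist() for p in cv2.boxPoints(((u,v),wh,a))])
cv2.imwrite("pics/t6.png",cv2.resize(t["image"][165:235,260:400],(800,400),interpolation=2))
```

```text
[ 463.85508681 -121.05039876  159.1545045 ] 28.680977555562105
sq [ 464.6 -326.4   12. ] (13.134490966796875, 39.403472900390625) 5.710592269897461 [[409.9, -298.6], [524.4, -316.4], [520.0, -354.5], [405.6, -336.2]]
sq [ 511.1 -256.4   12. ] (9.0, 19.0) 90.0 [[524.8, -229.2], [524.1, -284.9], [497.5, -283.5], [498.2, -228.0]]
```

View pics/t6.png

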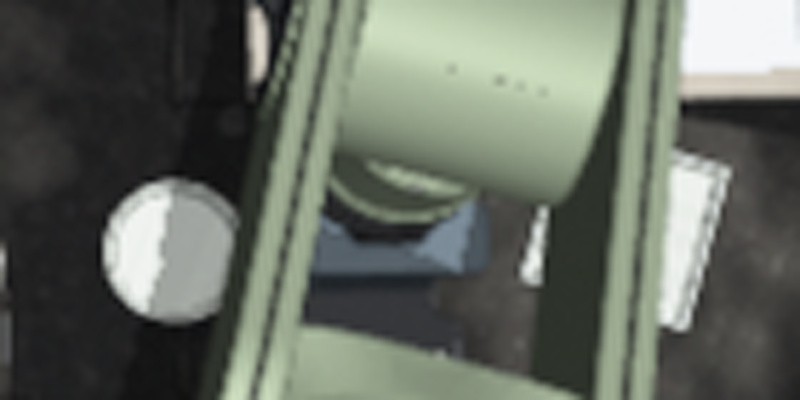

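Run:
```python
from h import *
import pickle
t=pickle.load(open("t6.pkl","rb")); f=pickle.load(open("w3.pkl","rb"))
print(onz(t,369.7,204.1,12).round(1))
im=f["image"]; hsv=cv2.cvtColor(im,cv2.COLOR_BGR2HSV); m=cv2.inRange(hsv,(0,0,105),(180,70,255)); m[:125]=0;m[195:]=0;m[:,:215]=0;m[:,297:]=0
c=max(cv2.findContours(m,0,1)[0],key=cv2.contourArea); h=cv2.approxPolyDP(cv2.convexHull(c),4,True)[:,0]; print([(p.tolist(),onz(f,*p,12)[:2].round(1).tolist()) for p in h])
```

```text
[ 470.6 -298.7   12. ]
[([240, 134], [444.9, -243.5]), ([292, 151], [526.6, -269.9]), ([279, 186], [507.1, -326.5]), ([224, 184], [417.6, -323.0])]
```

step_arm(
  steps=[
    [0, 0, 0, -15, 1, 0, 0],
    [0, 0, 0, -30, 1, 0, 0],
    [0, 0, 0, -35, 2, 0, 0],
    [0, 0, 0, -35, 2, 0, 0],
    [0, 0, 0, -30, 1, 0, 0],
    [0, 0, 0, -19, 0.6, 0, 0],
    [0, 0, 0, -10, 0, 10, 0],
    [0, 0, 0, 0, 0, 25, 0],
  ],
)

```text
time_s: 22.55
ee_pos: [472.7, -295.9, 124.8]
ee_rot: [179.9, 0.1, 90.0]
force: [-0.3, 0.3, -1.6]
gripper_width: 28.8
gripper_force: 22.0
```

step_arm(
  steps=[
    [0, 0, 0, 0, 0, 20, 0],
    [0, 0, 0, 0, 0, 8, 0],
    [0, 0, 0, 0, 0, 0, 0],
    [0, 0, 0, 0, 0, 0, 0],
    [0, 0, 0, 0, 0, 0, 0],
    [0, 0, 0, 0, 0, 0, 0],
    [0, 0, 0, 0, 0, 0, 0],
    [0, 0, 0, 0, 0, 0, 0],
  ],
)

```text
time_s: 23.55
ee_pos: [472.1, -295.2, 96.8]
ee_rot: [180.0, 0.0, 90.0]
force: [0.4, 0.5, -2.0]
gripper_width: 28.8
gripper_force: 22.0
```

Run:
```python
from h import *
f,s=wrist(); print(s["ee_pos"])
cv2.imwrite("pics/w7.png",cv2.resize(f["image"][120:240,180:340],(800,600),interpolation=2)); print([(np.array(proj(f,p))-(180,120))*5 for p in((471.5,-297.5,12),(444.9,-243.5,12),(526.6,-269.9,12))])
```

```text
[ 472.09306449 -295.2156584    96.84924757]
[array([377.41276597, 395.23743006]), array([232.26420848, 110.69846118]), array([671.12330689, 253.72705294])]
```

View pics/w7.png

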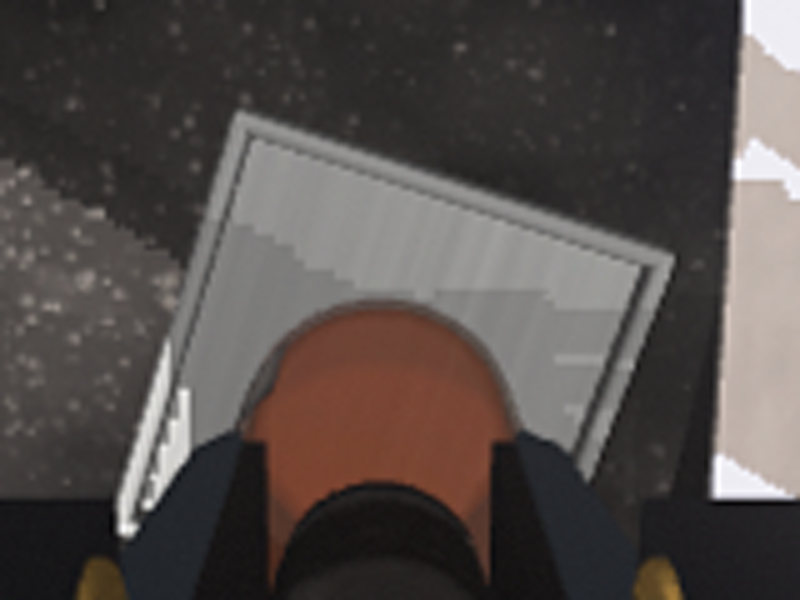

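The tray corners at (240,115) and (672,258) sit where I predicted them, and the amber bottle hangs centred over the tray. I'll lower it 22 mm and release.

step_arm(
  steps=[
    [0, 0, 0, 0, 0, 10, 0],
    [0, 0, 0, 0, 0, 6, 0],
    [0, 0, 0, 0, 0, 3, 0],
    [0, 0, 0, 0, 0, 2, 0],
    [0, 0, 0, 0, 0, 0.7, 0],
    [0, 0, 0, 0, 0, 0, 0],
    [0, 0, 0, 0, 0, 0, 0],
    [0, 0, 0, 0, 0, 0, 0],
  ],
)

```text
time_s: 24.6
ee_pos: [472.1, -295.2, 75.2]
ee_rot: [180.0, 0.0, 90.0]
force: [1.2, 0.5, -1.0]
gripper_width: 29.0
gripper_force: 22.0
```

step_arm(
  steps=[
    [0, 0, 0, 0, 0, 0.7, 0],
    [0, 0, 0, 0, 0, 0, 0.4],
    [0, 0, 0, 0, 0, 0, 0.6],
    [0, 0, 0, 0, 0, 0, 0.8],
    [0, 0, 0, 0, 0, 0, 1],
    [0, 0, 0, 0, 0, 0, 1],
    [0, 0, 0, 0, 0, -20, 1],
    [0, 0, 0, 0, 0, -30, 1],
  ],
)

```text
time_s: 25.6
ee_pos: [471.4, -294.8, 124.0]
ee_rot: [-179.9, -0.1, 90.0]
force: [0.4, 0.1, 0.0]
gripper_width: 90.6
gripper_force: 0.0
```

step_arm(
  steps=[
    [0, 0, 0, 0, 0, -50, 1],
    [0, 0, 0, 0, 0, -55, 1],
    [0, 0, 0, 30, 0, -50, 1],
    [0, 0, 0, 50, 0, 0, 1],
    [0, 0, 0, 60, 0, 0, 1],
    [0, 0, 0, 60, 0, 0, 1],
    [0, 0, 0, 60, 0, 0, 1],
    [0, 0, 0, 60, 0, 0, 1],
  ],
)

```text
time_s: 26.6
ee_pos: [471.6, 26.6, 279.6]
ee_rot: [180.0, -0.0, 90.0]
force: [0.5, 1.0, -1.1]
gripper_width: 91.4
gripper_force: 0.0
```

step_arm(
  steps=[
    [0, 0, 0, 60, 0, 0, 1],
    [0, 0, 0, 60, 0, 0, 1],
    [0, 0, 0, 60, 0, 0, 1],
    [0, 0, 0, 60, 0, 0, 1],
    [0, 0, 0, 60, 0, 0, 1],
    [0, 0, 0, 35, 0, 0, 1],
    [0, 0, 0, 0, 0, 0, 1],
    [0, 0, 0, 0, 0, 0, 1],
  ],
)

```text
time_s: 27.6
ee_pos: [471.5, 359.2, 279.2]
ee_rot: [-180.0, 0.1, 90.0]
force: [0.1, -0.4, -0.3]
gripper_width: 91.3
gripper_force: 0.0
```

Run:
```python
from h import *
import pickle
f,s=wrist(); print(s["ee_pos"]); pickle.dump(f,open("w8.pkl","wb"))
u,v=np.array(proj(f,(469,361,93))).astype(int); print(u,v)
t=fix(grab_frame("top")); pickle.dump(t,open("t8.pkl","wb"))
cv2.imwrite("pics/w8.png",np.hstack([cv2.resize(f["image"][v-40:v+40,u-40:u+40],(400,400),interpolation=2),cv2.resize(t["image"][165:235,340:410],(400,400),interpolation=2)]))
```

```text
[471.52963249 359.18912975 279.20207104]
254 175
```

View pics/w8.png

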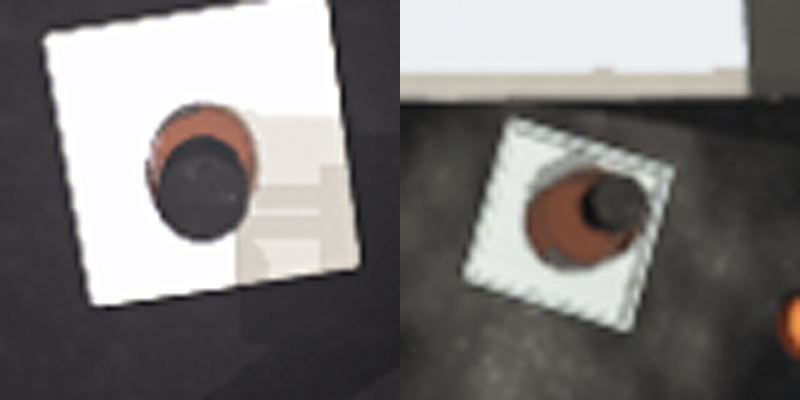

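The dropper cap disc is at crop (202,195), upright on the tile. The amber bottle stands upright in the square tray.

Run:
```python
from h import *
import pickle
f=pickle.load(open("w8.pkl","rb")); t=pickle.load(open("t8.pkl","rb"))
print("drop",onz(f,254.4,174,93).round(1)); print("amber",onz(t,378,200.5,104).round(1))
hx=cv2.cvtColor(t["image"],cv2.COLOR_BGR2HSV); m=cv2.inRange(hx,(0,0,105),(180,90,255))
for n,(u,v),r in(("sq",(369,205),24),("round",(290,208),18)):
    k=np.zeros_like(m); cv2.circle(k,(u,v),r,255,-1); c=max(cv2.findContours(m&k,0,1)[0],key=cv2.contourArea); M=cv2.moments(cv2.convexHull(c)); print(n,onz(t,M["m10"]/M["m00"],M["m01"]/M["m00"],12).round(1))
```

```text
drop [469.4 362.8  93. ]
amber [ 468.5 -297.3  104. ]
sq [ 470.5 -296.6   12. ]
round [460.7 -67.   12. ]
```

step_arm(
  steps=[
    [0, 0, 0, 3, -2, 25, 1],
    [0, 0, 0, 0, 0, 45, 1],
    [0, 0, 0, 0, 0, 50, 1],
    [0, 0, 0, 0, 0, 45, 1],
    [0, 0, 0, 0, 0, 30, 1],
    [0, 0, 0, 0, 0, 18, 1],
    [0, 0, 0, 0, 0, 6, 1],
    [0, 0, 0, 0, 0, 0, 0.8],
  ],
)

```text
time_s: 28.7
ee_pos: [470.1, 362.3, 60.9]
ee_rot: [180.0, -0.0, 90.0]
force: [0.2, 0.7, -0.1]
gripper_width: 83.9
gripper_force: 0.0
```

step_arm(
  force=15,
  steps=[
    [0, 0, 0, 0, 0, 0, 0.6],
    [0, 0, 0, 0, 0, 0, 0.4],
    [0, 0, 0, 0, 0, 0, 0.3],
    [0, 0, 0, 0, 0, 0, 0],
    [0, 0, 0, 0, 0, 0, 0],
    [0, 0, 0, 0, 0, 0, 0],
    [0, 0, 0, 0, 0, 0, 0],
    [0, 0, 0, 0, 0, -10, 0],
  ],
)

```text
time_s: 29.7
ee_pos: [469.0, 362.3, 69.9]
ee_rot: [-179.9, 0.1, 90.0]
force: [-0.1, -0.3, -1.6]
gripper_width: 24.5
gripper_force: 15.0
```

step_arm(
  steps=[
    [0, 0, 0, 0, 0, -25, 0],
    [0, 0, 0, 0, 0, -35, 0],
    [0, 0, 0, 0, 0, -40, 0],
    [0, 0, 0, 0, 0, -35, 0],
    [0, 0, 0, -10, 0, -25, 0],
    [0, 0, 0, -25, -1, 0, 0],
    [0, 0, 0, -40, -1, 0, 0],
    [0, 0, 0, -45, -1, 0, 0],
  ],
)

```text
time_s: 30.7
ee_pos: [465.5, 240.3, 228.9]
ee_rot: [-179.9, 0.1, 90.1]
force: [0.1, -0.1, -0.3]
gripper_width: 24.6
gripper_force: 15.0
```

step_arm(
  steps=[
    [0, 0, 0, -45, -1, 0, 0],
    [0, 0, 0, -45, -1, 0, 0],
    [0, 0, 0, -45, -1, 0, 0],
    [0, 0, 0, -45, -1, 0, 0],
    [0, 0, 0, -45, -1, 0, 0],
    [0, 0, 0, -40, 0, 0, 0],
    [0, 0, 0, -30, 0, 0, 0],
    [0, 0, 0, -14, 0, 0, 0],
  ],
)

```text
time_s: 31.7
ee_pos: [460.2, -67.9, 229.2]
ee_rot: [-179.9, -0.0, 89.9]
force: [-0.2, 1.0, -0.7]
gripper_width: 24.6
gripper_force: 15.0
```

step_arm(
  steps=[
    [0, 0, 0, 0, 0, 25, 0],
    [0, 0, 0, 0, 0, 35, 0],
    [0, 0, 0, 0, 0, 40, 0],
    [0, 0, 0, 0, 0, 25, 0],
    [0, 0, 0, 0, 0, 15, 0],
    [0, 0, 0, 0, 0, 7, 0],
    [0, 0, 0, 0, 0, 0, 0],
    [0, 0, 0, 0, 0, 0, 0],
  ],
)

```text
time_s: 32.7
ee_pos: [462.3, -66.2, 84.0]
ee_rot: [179.9, 0.0, 90.0]
force: [-0.2, 0.1, -1.7]
gripper_width: 24.0
gripper_force: 15.0
```

Run:
```python
from h import *
f,s=wrist(); print(s["ee_pos"])
cv2.imwrite("pics/w9.png",cv2.resize(f["image"][140:260,180:340],(800,600),interpolation=2)); print((np.array(proj(f,(461,-66.5,12)))-(180,140))*5,36*5*K(f)/(f["origin"][2]-12))
```

```text
[462.3046149  -66.20501291  83.9554633 ]
[373.09596815 303.5598374 ] 204.16731514441352
```

View pics/w9.png

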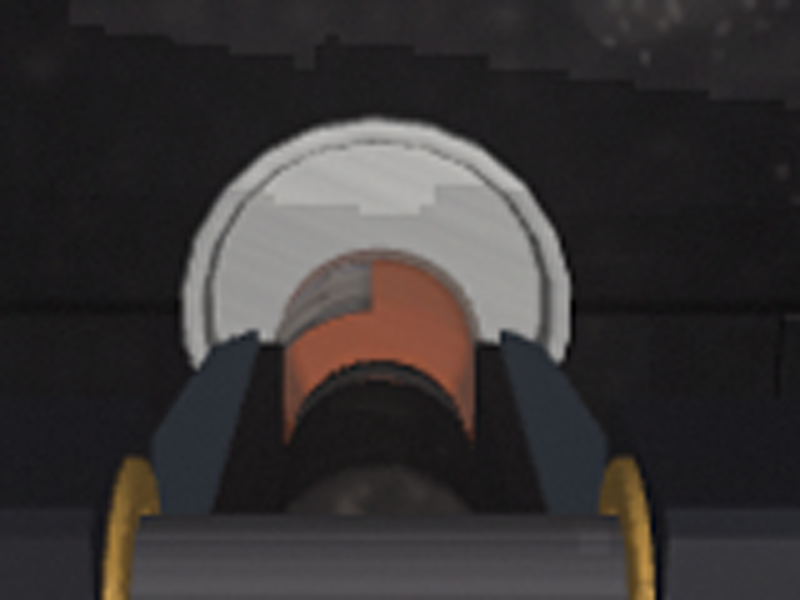

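The bottle hangs over the middle of the round tray (rim centred near x 377, bottle near 378). I'll lower it and release.

step_arm(
  steps=[
    [0, 0, 0, 0, 0, 10, 0],
    [0, 0, 0, 0, 0, 8, 0],
    [0, 0, 0, 0, 0, 5, 0],
    [0, 0, 0, 0, 0, 2, 0],
    [0, 0, 0, 0, 0, 1, 0],
    [0, 0, 0, 0, 0, 1, 0],
    [0, 0, 0, 0, 0, 0, 0],
    [0, 0, 0, 0, 0, 0, 0],
  ],
)

```text
time_s: 33.75
ee_pos: [462.0, -66.2, 56.5]
ee_rot: [180.0, -0.0, 90.0]
force: [0.2, 0.5, -1.3]
gripper_width: 24.5
gripper_force: 15.0
```

step_arm(
  steps=[
    [0, 0, 0, 0, 0, 0.7, 0],
    [0, 0, 0, 0, 0, 0, 0.4],
    [0, 0, 0, 0, 0, 0, 0.6],
    [0, 0, 0, 0, 0, 0, 0.8],
    [0, 0, 0, 0, 0, 0, 1],
    [0, 0, 0, 0, 0, 0, 1],
    [0, 0, 0, 0, 0, -20, 1],
    [0, 0, 0, 0, 0, -40, 1],
  ],
)

```text
time_s: 34.75
ee_pos: [460.7, -66.0, 115.1]
ee_rot: [-179.8, -0.0, 90.0]
force: [0.6, -0.7, -0.8]
gripper_width: 90.4
gripper_force: 0.0
```

step_arm(
  steps=[
    [0, 0, 0, 0, 0, -50, 1],
    [0, 0, 0, 0, 0, -60, 1],
    [0, 0, 0, 0, 0, -40, 1],
    [0, 0, 0, 40, -20, 0, 1],
    [0, 0, 0, 50, -20, 0, 1],
    [0, 0, 0, 60, 0, 0, 1],
    [0, 0, 0, 60, 0, 0, 1],
    [0, 0, 0, 0, 0, 0, 1],
  ],
)

```text
time_s: 35.75
ee_pos: [421.3, 147.1, 265.5]
ee_rot: [-180.0, -0.1, 90.4]
force: [-0.2, -0.2, -0.4]
gripper_width: 91.5
gripper_force: 0.0
```

Run:
```python
from h import *
t=fix(grab_frame("top")); g=grab_frame("scene")
print(state()["time_s"],state()["ee_pos"])
cv2.imwrite("pics/end.png",np.hstack([cv2.resize(t["image"][140:250,180:400],(480,240),interpolation=2),cv2.resize(g["image"],(320,240))]))
hx=cv2.cvtColor(t["image"],cv2.COLOR_BGR2HSV); m=cv2.inRange(hx,(0,0,0),(180,255,60)); 
print(onz(t,291.5,206,89).round(1))
cv2.imwrite("pics/end2.png",cv2.resize(t["image"][185:230,268:313],(450,450),interpolation=2))
```

```text
35.85 [421.51959671 143.89057964 265.47828844]
[458.5 -64.9  89. ]
```

View pics/end.png

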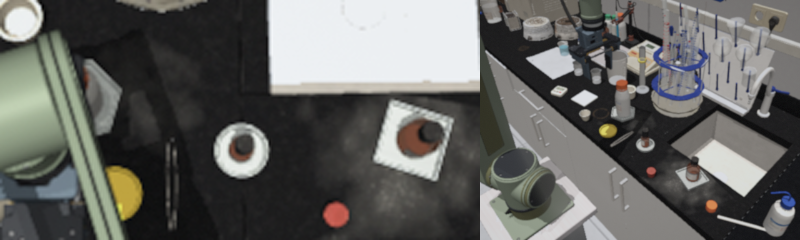

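The dropper at (240,148) is centred in the round tray, the amber bottle stands in the square tray, and the white bottle is upright in the six-sided tray in the scene view. The gripper is clear, so I'll hand in.

```bash
python3 -c "
from workcell import *
print(job_done())"
```

```text
the job is handed in; nothing more can be done
None
```

The job is handed in at about 36 s on the clock: the camera checks showed all three bottles standing upright near the middle of their own trays, after the dropper bottle was parked on the tile; the hand-in returned no verdict.

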